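# Zero the coating gauge and hold its probe on the ringed spot

## Robot

A 6-joint arm with a two-finger parallel gripper is mounted at the origin on a cart in front of the work surface, level with it; the furniture and walls round the work are solid. World frame = base frame: x ahead of the robot, y to its left, z up, the work surface at z = 0. Lengths are in m, angles in degrees, forces in N, time in s.
With the tool pointing down it reaches from about 0.25 to 0.725 m from the base axis. Payload 9.7 kg.
Tool frame: the origin (TCP) lies at the very end of the fingers, on their centre line; the grasp point (between the pads) lies 19 mm behind it; z points along the fingers, y is the line along which they close (so a half turn about z gives the same grasp; the last joint's range is limited). The gripper opens to 85 mm and grips with 20 to 120 N. Pads are 22 mm wide; open, the fingers measure 114 mm over their backs; the gripper's body (76 mm by 85 mm) begins 54 mm behind the grasp point. The pads swing forward as they close: fully open they stand 13 mm farther back than shut.
Start: joints at [-76.49, 4.979, 10.078, 95.1, 0, 90], TCP at [0.128, -0.535, 0.231] pointing down, gripper open.
Joint ranges: [-179.16, 179.16], [-48.56, 103.87], [-65.8, 70.77], [-126.05, 130.52], [-82.76, 87.17], [-180, 180]. Speed limits (degrees/s): [127.2, 127.2, 147.25, 180, 180, 180].

## Interface

Orientations are given as [roll, pitch, yaw] about the fixed x, y, z axes, in that order (R = Rz(yaw) Ry(pitch) Rx(roll)).
In Python, from workcell import bot gives the robot as it stands.
- The arm moves only by the tool step_arm, never from a script. Its argument "targets" is a list of rows, each a list of 3 entries, a list of its own where there are three numbers: the opening, from 0 (shut) to 1 (fully open), then the shift along the world's x, y, z in mm, then the turn, a rotation vector about the world's x, y, z in rad. In form: [[grip, [tx, ty, tz], [wx, wy, wz]], ...]. A call has 1 to 8 rows; each row is the pose to reach, as a shift and turn from the pose commanded when the call began; what a row does not reach only later rows make up. A row lasts 1/10 s, in which the tool goes at most 50 mm and 8.59 degrees, less where a joint would pass 70% of its speed; a pose out of reach is approached as far as the arm can. A call with a gripper value outside its range is refused whole. The fingers move at their own pace and stop on an object; "force" is the grip in N (left out, the last holds). Time passes only in rows, so rows that repeat a pose let the fingers close. It gives the time, the measured TCP pose, the force, the opening and the grip force at its end, in the units of the state.
- bot.get_obs(): the state, without advancing time (a new reading comes with each control period).
- bot.camera(name): name is "scene" or "top" or "wrist"; returns (picture, depth): 400x640x3 uint8, red, green, blue; 400x640 float32, m along the optical axis (not along the pixel's ray), 0 where there is no reading.
- bot.camera_params(name): a dict with "K" (3x3 intrinsics, pixels), "R" (3x3) and "t" (3): a world point X has camera coordinates R X + t. Camera axes: x right, y down, z forward; pixel columns grow to the right and rows downward; lengths in m; the calibration is good to about 2 mm. The wrist camera is an equidistant fisheye: a pixel r from the principal point sees the ray r / f radians off the axis. A picture is of the moment at which its call begins: read the wrist's pose just before it. camera_params takes no time and is no camera call; for the wrist camera it gives the pose at the moment of the call.
- bot.job_done(): hands the job in; it is judged then, once.
The state is a dict: "time": time; "q": joint angles; "qd": joint speeds; "joint_efforts": joint torques, N m; "ee_pos": TCP position; "tcp_rot": TCP orientation; "wrist_force": force on the tool from outside, world axes, zero at the start; "torque": the same for the moment, N m; "opening": finger opening in m; "grasp_force": force on a finger pad.
Only numpy, scipy, OpenCV 4.12 (cv2) and the standard library are available. Lean on these libraries where they do the work, as an engineer would, in place of code of your own. Each camera call takes 0.05 s, during which the arm holds its last target. There are 200 camera calls.

## Task

Check the paint thickness at the ringed spot on the sloping lid of the push-button console: while the probe still stands on the zero plate in its stand, press three keys of the gauge fully in, one at a time and letting each come up again, first the round key (on), then the square key (zero), then the oblong key (measure), and leave the triangular key alone. Then lift the probe out, set its foot inside the ring, square to the sloping lid, and press gently until the sprung foot has gone about half-way in, not to its stop; the program finishes while still holding it there. Nothing but the foot may touch the console, and the other things on the table stay where they are.

Things in the scene. Friction and masses are not known exactly. Their poses are not given: they have to be found in the camera images.
- spot (a point): centre of the drawn ring (dark line, 26 mm inside diameter) on the painted lid; z is the outward normal of the lid, which slopes 22 deg up away from the console's front; x points up the slope, y along the lid's width to the console's left
- console: grey painted steel console, fixed: 130 deep, 170 wide, 52 mm high in front, 105 at the back; origin at the centre of its underside, x to its back, z up. The lid overhangs 3 mm; two push-button heads stand 16 mm proud on its upper half, 38 mm either side of the middle, 64 mm up the slope from the ring; the ring lies within 40 mm of the middle on the lower half
- gauge: bench coating-thickness gauge, grey case, fixed: 122 deep, 148 wide, 30 mm high in front, 54 at the back; origin at the centre of its underside, x to its back. The face slopes 12 deg: screen on the upper half, a row of four rubber keys on the lower half, from left (+y) to right triangular, square, oblong, round
- key_on_top (a point): centre of the top of the round (16 mm) key, the right-hand end in the row; switches on. Site z points out of the key along its travel, 12 deg from vertical. The key stands 9 mm proud of the keypad; key centres are 34 mm apart in the row
- key_zero_top (a point): centre of the top of the square (14 mm) key, second from the left in the row; zeroes the probe. Site z points out of the key along its travel, 12 deg from vertical. The key stands 9 mm proud of the keypad; key centres are 34 mm apart in the row
- key_measure_top (a point): centre of the top of the oblong (24 mm up the slope, 12 mm across) key, third from the left in the row; starts measuring. Site z points out of the key along its travel, 12 deg from vertical. The key stands 9 mm proud of the keypad; key centres are 34 mm apart in the row
- key_arrow_top (a point): centre of the top of the triangular (17 x 19 mm) key, the left-hand end in the row; not used. Site z points out of the key along its travel, 12 deg from vertical. The key stands 9 mm proud of the keypad; key centres are 34 mm apart in the row
- key_on (a joint): travel of the round key in m, 0 = up, 0.004 = fully in; a spring holds it up with 1.5 N and takes 3.9 N at the bottom
- key_zero (a joint): travel of the square key in m, 0 = up, 0.004 = fully in; a spring holds it up with 1.5 N and takes 3.9 N at the bottom
- key_measure (a joint): travel of the oblong key in m, 0 = up, 0.004 = fully in; a spring holds it up with 1.5 N and takes 3.9 N at the bottom
- key_arrow (a joint): travel of the triangular key in m, 0 = up, 0.004 = fully in; a spring holds it up with 1.5 N and takes 3.9 N at the bottom
- probe: cordless probe, round bar 125 mm long, 24 mm in diameter, about 0.12 kg, aluminium with a ribbed black grip 60 to 108 mm above the foot, standing foot down in its stand; origin at the centre of the foot's face when the foot is out, z along the probe to its top end. The foot, 14 mm in diameter, sticks out 15 mm below the bar
- foot_tip (a point): centre of the flat face of the sprung foot; moves with it
- probe_foot (a joint): how far the sprung foot is pushed into the probe in m, 0 = out, 0.006 = at its stop; the spring begins at 2 N and gives 0.8 N for every mm (4.4 N at 3 mm, 6.8 N at the stop)
- probe_stand: fixed stand: a bare steel zero plate 86 x 62 x 6 mm with a black block 48 x 48 mm on it, top 42 mm above the table, with an upright 26 mm bore through to the plate; origin on the table under the bore, z up. The probe stands in the bore and comes straight up (36 mm deep)
- zero_plate (a point): point on the zero plate at the bottom of the bore, 6 mm above the table, where the probe's foot stands
- contactor: grey and black contactor block, 74 x 45 x 81 mm, standing behind the gauge; a bystander, loose; origin at the centre of its underside
- breaker: white circuit breaker, 18 x 82 x 81 mm, standing beside the contactor; a bystander, loose; origin at the centre of its underside
- driver: small screwdriver, 169 mm long, 20 mm yellow handle, lying at the left front; a bystander, loose; origin at the centre of its underside
- eraser: eraser in a sleeve, 21 x 52 x 12 mm, lying between stand, gauge and console; a bystander, loose; origin at the centre of its underside
- pen: gel pen, 132 mm long, 12 mm thick, lying left of the console; a bystander, loose; origin at the centre of its underside

How it is judged:
By the outcome, as a careful person would: the job done as asked, in the order asked, and still so for the second after the job is handed in, while the arm keeps its last pose, push and grip.
It also fails if it takes over 51 s, if anything falls off the work surface, if the arm or the gripper's body presses on something with over 40 N, if the wrist force passes 120 N, or if a joint passes its speed limit or range.

## Working session

There is one attempt and no reset: what is moved stays moved. The work goes in short steps, Python scripts to look and compute and a tool call to move; the robot and the scene stay as the last step left them, time stands still between calls to the robot, and variables do not carry over. Pictures are saved under pics/ and viewed, at most 11 in all, crops included, and the job is handed in when it is done.

Besides the shell and the picture viewer there is one more tool, called after "Request:" as a command line: name --argument value ..., lists and objects as JSON in quotes. step_arm: Moves the arm, as the interface text tells. Its arguments: {"type":"object","properties":{"targets":{"type":"array","items":{"type":"array"}},"force":{"type":"number"}},"required":["targets"]}

```bash
mkdir -p pics; ls; python3 - <<'E'
from workcell import bot
import cv2,numpy as np
print(bot.get_obs())
for n in("scene","top"):
    p,d=bot.camera(n); cv2.imwrite(f"pics/{n}0.png",p[...,::-1]); np.save(f"pics/{n}_d.npy",d); np.save(f"pics/{n}_p.npy",p)
    print(n,bot.camera_params(n))
E
```

```text
pics
{'time': 0.0, 'q': array([-7.64901483e+01,  5.01246382e+00,  1.00354951e+01,  9.50985105e+01,
        2.32768154e-03,  9.00016719e+01]), 'qd': array([-0.07754079,  0.10064298,  0.0417279 , -0.06734292, -0.05965594,
        0.07055504]), 'joint_efforts': array([-5.21439506e-04, -5.20384526e+01,  4.64803898e+01,  1.61192886e-02,
       -5.22390314e-05, -7.52912740e-06]), 'ee_pos': array([ 0.12844827, -0.53457101,  0.2305793 ]), 'tcp_rot': array([-1.79924521e+02, -2.32547696e-03,  1.35081767e+01]), 'wrist_force': array([ 0.28147848, -0.1253954 ,  0.17473431]), 'torque': array([-0.0284243 , -0.01728261,  0.04752688]), 'grasp_force': 0.0, 'opening': 0.08522717060858866}
scene {'K': array([[468.19290263,   0.        , 318.54598827],
       [  0.        , 468.19290263, 198.87469738],
       [  0.        ,   0.        ,   1.        ]]), 'R': array([[-0.88808411, -0.45898337, -0.02531559],
       [-0.1772546 ,  0.39274171, -0.90240499],
       [ 0.42413137, -0.79692422, -0.43014458]]), 't': array([0.61859501, 0.07549432, 1.06239125])}
top {'K': array([[396.98051708,   0.        , 317.83232471],
       [  0.        , 396.98051708, 201.63357059],
       [  0.        ,   0.        ,   1.        ]]), 'R': array([[-0.02412249, -0.99885444,  0.04132693],
       [-0.98972277,  0.01803268, -0.14185788],
       [ 0.14095014, -0.04432417, -0.98902398]]), 't': array([0.21313769, 0.55520496, 0.84218368])}
```

View pics/scene0.png

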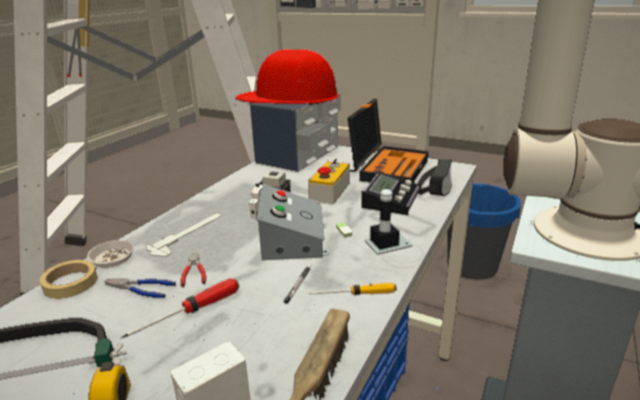

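View pics/top0.png

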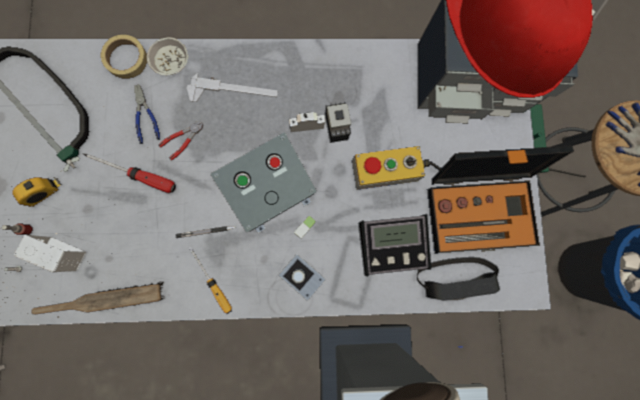

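The top view shows the console at about (265,185) with its ring near (272,198), the gauge at (395,245) with a key row near row 260, and the probe in its stand at (300,275). I'll enlarge that area.

```bash
python3 - <<'E'
import cv2,numpy as np
p=np.load("pics/top_p.npy")[...,::-1]
a=cv2.resize(p[150:250,205:325],None,fx=5,fy=5,interpolation=cv2.INTER_CUBIC)
b=cv2.resize(p[205:305,270:435],None,fx=4.8,fy=5,interpolation=cv2.INTER_CUBIC)
cv2.imwrite("pics/ca.png",a);cv2.imwrite("pics/cb.png",b);print(a.shape,b.shape)
E
```

```text
(500, 600, 3) (500, 792, 3)
```

View pics/ca.png

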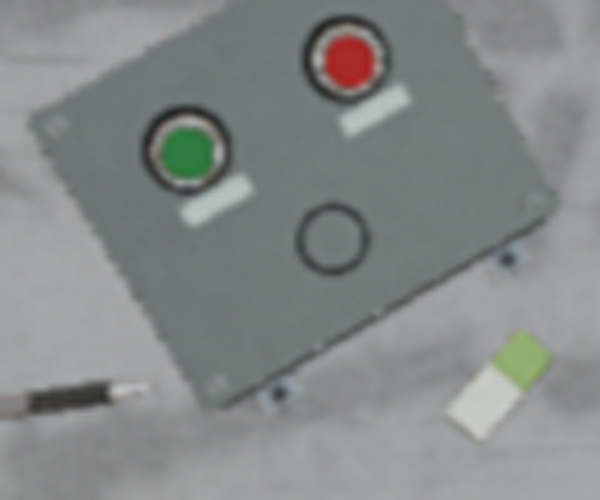

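View pics/cb.png

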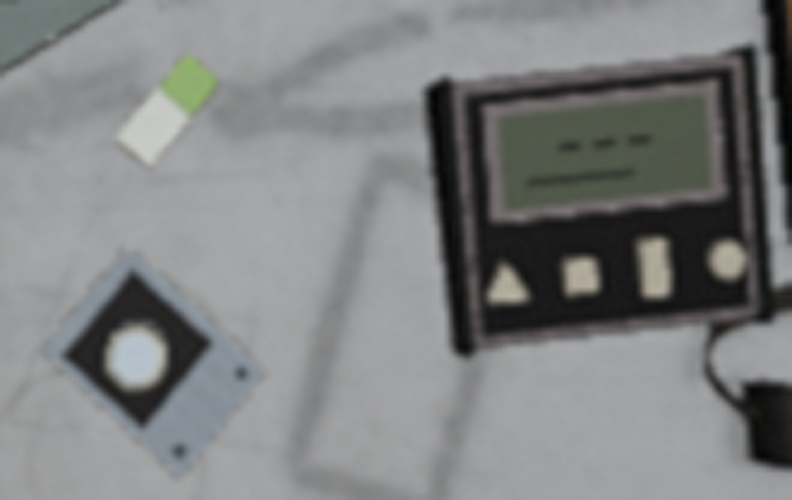

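Crop positions. Ring centre is at (333,239), green button at (188,152) and red at (350,62). Keys: triangle (507,283), square (580,277), oblong (653,267), round (727,260). The probe's top is at (136,357).

```bash
cat > h.py <<'E'
import numpy as np
from workcell import bot
def ray(n,u,v):
    c=bot.camera_params(n);R,t,K=c["R"],c["t"],c["K"]
    return -R.T@t, R.T@np.linalg.solve(K,[u,v,1.])
def pts(n,d,uv):
    return np.array([ (lambda o,r:o+r*d[int(round(v)),int(round(u))])(*ray(n,u,v)) for u,v in uv])
def plane(P):
    for _ in range(3):
        c=np.median(P,0) if _==0 else P.mean(0); n=np.linalg.svd(P-P.mean(0))[2][2]; n*=np.sign(n[2])
        e=(P-P.mean(0))@n; P=P[abs(e)<max(2*np.std(e),1e-4)]
    return P.mean(0),n
def hit(n,u,v,c,m):
    o,r=ray(n,u,v); return o+r*((c-o)@m/(r@m))
E
python3 - <<'E'
from h import *
np.set_printoptions(precision=4,suppress=True)
d=np.load("pics/top_d.npy")
A=lambda x,y:(205+(x+.5)/5-.5,150+(y+.5)/5-.5); B=lambda x,y:(270+(x+.5)/4.8-.5,205+(y+.5)/5-.5)
import cv2
def inpoly(poly,step=1):
    m=np.zeros(d.shape,np.uint8);cv2.fillPoly(m,[np.round(poly).astype(int)],1)
    v,u=np.nonzero(m);return list(zip(u,v))
T=pts("top",d,inpoly([(330,150+0),(331,151),(332,150)]))
# table check
print("table",pts("top",d,[B(300,50),B(400,200),A(100,460)]))
L=pts("top",d,inpoly([A(150,240),A(220,370),A(500,220),A(440,130)]))
c,n=plane(L);print("lid",c,n,"slope",np.degrees(np.arccos(n[2])),"upslope yaw",np.degrees(np.arctan2(-n[1],-n[0])))
for k in[(333,239),(188,152),(350,62)]: print(k,hit("top",*A(*k),c,n))
g,r=[hit("top",*A(*k),c+n*.016,n) for k in[(188,152),(350,62)]]
print("buttons dist",np.linalg.norm(g-r),"yaw of -y",np.degrees(np.arctan2(*(g-r)[1::-1])))
# lid corners
for k in [(37,113),(212,403),(557,207)]: print("corner",hit("top",*A(*k),c,n))
G=pts("top",d,inpoly([B(495,235),B(500,255),B(735,225),B(730,205)]))
G2=pts("top",d,inpoly([B(490,315),B(742,290),B(742,300),B(490,322)]))
S=pts("top",d,inpoly([B(510,120),B(515,205),B(705,185),B(700,110)]))
gc,gn=plane(np.vstack([G,G2,S]));print("gauge",gc,gn,np.degrees(np.arccos(gn[2])),np.degrees(np.arctan2(-gn[1],-gn[0])))
for nm,k in dict(tri=(507,283),sq=(580,277),obl=(653,267),rnd=(727,260)).items():
    u,v=B(*k); P=pts("top",d,[(u+i,v+j) for i in(-1,0,1) for j in(-1,0,1)])
    print(nm,hit("top",u,v,gc+gn*.009,gn), np.median((P-gc)@gn))
for k in[(136,357)]:
    u,v=B(*k);P=pts("top",d,[(u+i,v+j) for i in range(-3,4) for j in range(-3,4)]);z=np.median(P[:,2]);print("probe",z,hit("top",u,v,np.array([0,0,.131]),np.array([0,0,1.])),np.median(P,0))
# block corners top 42mm
for k in[(133,272),(212,343),(140,428),(63,355)]: print("block",hit("top",*B(*k),np.array([0,0,.042]),np.array([0,0,1.])))
u,v=B(167,110);print("eraser",hit("top",u,v,np.array([0,0,.012]),np.array([0,0,1.])))
E
```

```text
table [[ 0.5342  0.1676 -0.0015]
 [ 0.4644  0.1227  0.003 ]
 [ 0.4778  0.4114 -0.0001]]
lid [0.5632 0.3059 0.0666] [0.9125 0.3849 0.1387] slope 82.02616611963585 upslope yaw -157.12929502006727
(333, 239) [0.5617 0.2995 0.0943]
(188, 152) [0.4863 0.2768 0.653 ]
(350, 62) [0.4922 0.2548 0.6754]
buttons dist 0.05216703107443507 yaw of -y 104.97278013378148
corner [0.4736 0.2778 0.7342]
corner [0.3421 0.0688 2.1793]
corner [  6.219   -1.147  -33.1048]
gauge [0.4658 0.033  0.0411] [-0.2385 -0.0195  0.9709] 13.846176496646176 4.669340455443591
tri [0.4265 0.0807 0.0416] 0.009367888820580402
sq [0.4282 0.0474 0.0414] 0.008867453672453791
obl [0.4317 0.0139 0.0416] 0.00862873145432322
rnd [ 0.4339 -0.0201  0.0414] 0.009208746941117743
probe 0.12994282159567727 [0.4031 0.2471 0.131 ] [0.4031 0.2471 0.1299]
block [0.4352 0.2486 0.042 ]
block [0.4044 0.214  0.042 ]
block [0.3697 0.2467 0.042 ]
block [0.401  0.2802 0.042 ]
eraser [0.5068 0.2318 0.012 ]
```

```bash
python3 - <<'E'
from h import *
from scipy.optimize import least_squares
import cv2
np.set_printoptions(precision=4,suppress=True)
d=np.load("pics/top_d.npy")
A=lambda x,y:(205+(x+.5)/5-.5,150+(y+.5)/5-.5)
m=np.zeros(d.shape,np.uint8);cv2.fillPoly(m,[np.round([A(130,240),A(215,380),A(510,215),A(450,110)]).astype(np.int32)],1)
v,u=np.nonzero(m);k=d[v,u]>.3;P=pts("top",d,list(zip(u[k],v[k])));print(len(P),P.min(0),P.max(0))
f=least_squares(lambda p:P[:,:2]@p[:2]+p[2]-P[:,2],[.3,.1,0],loss="soft_l1",f_scale=.001)
a,b,c0=f.x;n=np.array([-a,-b,1]);n/=np.linalg.norm(n);c=np.array([0,0,c0])
print("normal",n,"slope",np.degrees(np.arccos(n[2])),"yaw",np.degrees(np.arctan2(b,a)),"res",np.median(abs(f.fun)))
ring=hit("top",*A(333,239),c,n);print("ring",ring)
g,r=[hit("top",*A(*q),c+n*.016,n) for q in[(188,152),(350,62)]]
w=g-r;print("buttons",g,r,"dist",np.linalg.norm(w),"yaw",np.degrees(np.arctan2(-w[0],w[1])),"ring->mid",np.linalg.norm((g+r)/2-n*.016-ring))
C=[hit("top",*A(*q),c,n) for q in[(37,113),(212,405),(557,207)]];print(np.array(C))
e=C[1]-C[2];print("front len",np.linalg.norm(e),"yaw",np.degrees(np.arctan2(-e[0],e[1])));e=C[0]-C[1];print("side len",np.linalg.norm(e),"yaw",np.degrees(np.arctan2(e[1],e[0])))
# scene-camera cross-check
p=bot.camera_params("scene")
for nm,X in dict(ring=ring,probe=np.array([.403,.247,.131]),rnd=np.array([.4339,-.0201,.0414])).items():
    x=p["K"]@(p["R"]@X+p["t"]);print(nm,x[:2]/x[2])
E
python3 - <<'E'
import cv2,numpy as np
p=np.load("pics/scene_p.npy")[...,::-1]
cv2.imwrite("pics/cs.png",cv2.resize(p[150:260,250:450],None,fx=4,fy=4,interpolation=cv2.INTER_CUBIC))
E
```

```text
Traceback (most recent call last):
  File "h.py", line 7, in pts
    return np.array([ (lambda o,r:o+r*d[int(round(v)),int(round(u))])(*ray(n,u,v)) for u,v in uv])
                                                                       ~~~^^^^^^^
  File "h.py", line 4, in ray
    c=bot.camera_params(n);R,t,K=c["R"],c["t"],c["K"]
ValueError: time passes only in moves, steps and waits
```

View pics/cs.png

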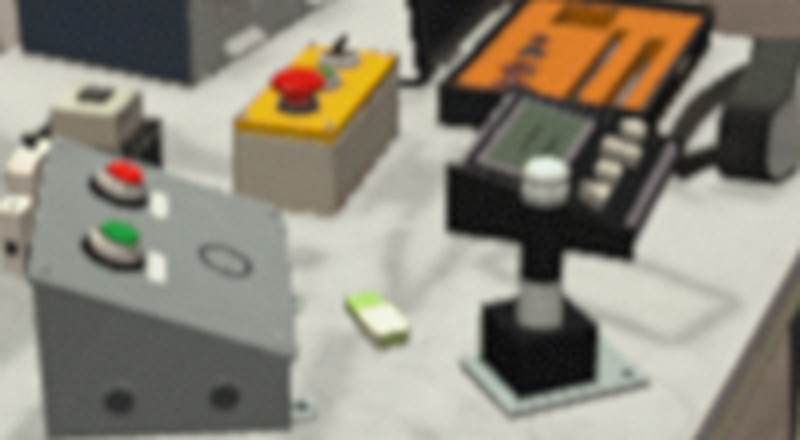

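The scene crop shows the ring at about (226,261), so full-picture (306.4,215.1). The probe's top is at about (546,163), so (386.4,190.6), and the round key at (630,131), so (407.4,182.6). I'll cache the parameters and rerun.

```bash
sed -i 's/^from workcell import bot/from workcell import bot\n_c={}\ndef par(n):\n    if n not in _c:_c[n]=bot.camera_params(n)\n    return _c[n]/; s/c=bot.camera_params(n);R/c=par(n);R/' h.py; cat > lid.py <<'E'
from h import *
from scipy.optimize import least_squares
import cv2
np.set_printoptions(precision=4,suppress=True)
d=np.load("pics/top_d.npy")
A=lambda x,y:(205+(x+.5)/5-.5,150+(y+.5)/5-.5)
m=np.zeros(d.shape,np.uint8);cv2.fillPoly(m,[np.round([A(130,240),A(215,380),A(510,215),A(450,110)]).astype(np.int32)],1)
v,u=np.nonzero(m);k=d[v,u]>.3;P=pts("top",d,list(zip(u[k],v[k])));print(len(P),P.min(0),P.max(0))
f=least_squares(lambda p:P[:,:2]@p[:2]+p[2]-P[:,2],[.3,.1,0],loss="soft_l1",f_scale=.001)
a,b,c0=f.x;n=np.array([-a,-b,1]);n/=np.linalg.norm(n);c=np.array([0,0,c0])
print("normal",n,"slope",np.degrees(np.arccos(n[2])),"yaw",np.degrees(np.arctan2(b,a)),"res",np.median(abs(f.fun)))
ring=hit("top",*A(333,239),c,n);print("ring",ring)
g,r=[hit("top",*A(*q),c+n*.016,n) for q in[(188,152),(350,62)]]
w=g-r;print("buttons",g,r,"dist",np.linalg.norm(w),"yaw",np.degrees(np.arctan2(-w[0],w[1])),"ring->mid",np.linalg.norm((g+r)/2-n*.016-ring))
C=[hit("top",*A(*q),c,n) for q in[(37,113),(212,405),(557,207)]];print(np.array(C))
e=C[1]-C[2];print("front len",np.linalg.norm(e),"yaw",np.degrees(np.arctan2(-e[0],e[1])));e=C[0]-C[1];print("side len",np.linalg.norm(e),"yaw",np.degrees(np.arctan2(e[1],e[0])))
p=par("scene")
for nm,X in dict(ring=ring,probe=np.array([.403,.247,.131]),rnd=np.array([.4339,-.0201,.0414])).items():
    x=p["K"]@(p["R"]@X+p["t"]);print(nm,x[:2]/x[2])
E
python3 lid.py
```

```text
2013 [0.5072 0.2252 0.0498] [0.6195 0.3837 0.0818]
normal [-0.3238 -0.1836  0.9281] slope 21.85456744655028 yaw 29.550738456467617 res 0.0010520507690104652
ring [0.5664 0.3017 0.0643]
buttons [0.5972 0.3574 0.1033] [0.6339 0.2914 0.103 ] dist 0.07555763616535424 yaw 29.0692326887723 ring->mid 0.06471453290276624
[[0.6142 0.4183 0.104 ]
 [0.4978 0.3547 0.0508]
 [0.5809 0.2054 0.0503]]
front len 0.17083829653286997 yaw 29.13289104511374
side len 0.14296570147748844 yaw 28.678362376617127
ring [307.4542 215.0003]
probe [387.3384 190.6838]
rnd [409.3657 181.3188]
```

```bash
cat >> h.py <<'E'
from scipy.spatial.transform import Rotation as Ro
def tool(n,yaw):
    "tool rotation with z=-n, x as near to heading yaw as possible"
    z=-np.array(n)/np.linalg.norm(n);x=np.array([np.cos(np.radians(yaw)),np.sin(np.radians(yaw)),0]);x-=z*(x@z);x/=np.linalg.norm(x)
    return Ro.from_matrix(np.c_[x,np.cross(z,x),z])
def nrm(yaw,s):
    a,b=np.radians([yaw,s]);return np.array([-np.sin(b)*np.cos(a),-np.sin(b)*np.sin(a),np.cos(b)])
def goto(p,R):
    o=bot.get_obs();R0=Ro.from_euler("xyz",o["tcp_rot"],degrees=True)
    print("t",round(o["time"],2),"q",np.round(o["q"],1),"F",np.round(o["wrist_force"],2),"open",round(o["opening"],4))
    print("shift mm",np.round((np.array(p)-o["ee_pos"])*1e3,1),"rotvec",np.round((R*R0.inv()).as_rotvec(),4))
E
python3 - <<'E'
from h import *
np.set_printoptions(precision=3,suppress=True)
d=np.load("pics/top_d.npy")
uv=[(u,v) for u in range(405,500,2) for v in range(250,310,2) if d[v,u]>.3];P=pts("top",d,uv)
for y0 in np.arange(-.2,.0,.025):
    s=P[(P[:,1]>y0)&(P[:,1]<y0+.025)&(P[:,2]>.06)]; print(round(y0,3),len(s),s.max(0) if len(s) else "",s.min(0) if len(s) else "")
n=nrm(4.3,12);k=np.array([.434,-.020,.0415])
goto(k+n*.12,tool(n,94))
E
```

```text
-0.2 0  
-0.175 37 [ 0.39  -0.151  0.067] [ 0.356 -0.174  0.061]
-0.15 47 [ 0.386 -0.126  0.067] [ 0.353 -0.15   0.061]
-0.125 50 [ 0.383 -0.101  0.07 ] [ 0.35  -0.125  0.061]
-0.1 50 [ 0.379 -0.075  0.069] [ 0.346 -0.1    0.061]
-0.075 48 [ 0.376 -0.05   0.07 ] [ 0.343 -0.073  0.063]
-0.05 30 [ 0.38  -0.035  0.069] [ 0.347 -0.05   0.06 ]
-0.025 0  
t 0.1 q [-76.5   5.   10.   95.1   0.   90. ] F [-0.5  -0.62  0.48] open 0.0852
shift mm [280.7 512.7 -71.8] rotvec [-0.135 -0.185  1.399]
```

Request:
step_arm --targets '[[0,[40,60,0],[0,0,0.14]],[0,[75,105,0],[0,0,0.28]],[0,[110,155,0],[0,0,0.42]],[0,[140,205,0],[0,0,0.56]],[0,[170,255,0],[0,0,0.7]],[0,[195,305,0],[0,0,0.84]],[0,[215,350,0],[0,0,0.98]],[0,[235,400,0],[0,0,1.12]]]' --force 40

```text
time: 0.9
ee_pos: [0.3368, -0.1923, 0.2311]
tcp_rot: [180.0, -0.0, 78.0]
wrist_force: [0.8, -0.7, 0.6]
opening: -0.0001
grasp_force: 0.0
```

```bash
python3 - <<'E'
from h import *
n=nrm(4.3,12);k=np.array([.434,-.020,.0415])
goto(k+n*.03,tool(n,94))
E
```

```text
t 0.9 q [-29.7 -17.  -10.   96.9   0.   72.3] F [ 0.76 -0.68  0.64] open -0.0001
shift mm [  91.   171.8 -160.2] rotvec [-0.0136 -0.2096  0.2785]
```

Request:
step_arm --targets '[[0,[0,0,0],[0,0,0]],[0,[0,0,0],[0,0,0]]]'

```text
time: 1.1
ee_pos: [0.3368, -0.1931, 0.2312]
tcp_rot: [-180.0, 0.0, 77.9]
wrist_force: [-0.6, 0.2, -0.5]
opening: 0.0001
grasp_force: 0.0
```

```bash
python3 - <<'E'
from h import *
n=nrm(4.3,12);k=np.array([.434,-.020,.0415])
goto(k+n*.03,tool(n,94))
E
```

```text
t 1.1 q [-29.8 -16.9 -10.   97.   -0.   72.3] F [-0.64  0.22 -0.53] open 0.0001
shift mm [  90.9  172.6 -160.4] rotvec [-0.0137 -0.2098  0.2808]
```

Request:
step_arm --targets '[[0,[25,45,0],[0,-0.05,0.07]],[0,[50,90,0],[0,-0.1,0.14]],[0,[75,135,-10],[-0.01,-0.16,0.21]],[0,[91,172,-40],[-0.0137,-0.21,0.28]],[0,[91,172,-80],[-0.0137,-0.21,0.28]],[0,[91,172,-115],[-0.0137,-0.21,0.28]],[0,[91,172,-145],[-0.0137,-0.21,0.28]],[0,[91,172,-160],[-0.0137,-0.21,0.28]]]'

```text
time: 1.9
ee_pos: [0.4258, -0.0236, 0.068]
tcp_rot: [168.2, -0.1, 93.6]
wrist_force: [0.0, -1.0, -1.0]
opening: -0.0001
grasp_force: 0.0
```

```bash
python3 - <<'E'
from h import *
import cv2
n=nrm(4.3,12);k=np.array([.434,-.020,.0415])
goto(k+n*.01,tool(n,94));goto(k-n*.0045,tool(n,94))
p,d=bot.camera("wrist");cv2.imwrite("pics/w1.png",p[...,::-1])
E
```

```text
t 1.9 q [ -4.3 -25.  -34.8  68.6   1.7  82.3] F [ 0.   -1.02 -0.99] open -0.0001
shift mm [  6.1   3.5 -16.7] rotvec [-0.0009 -0.0036  0.0075]
t 1.9 q [ -4.3 -25.  -34.8  68.6   1.7  82.3] F [ 0.   -1.02 -0.99] open -0.0001
shift mm [  9.1   3.7 -30.9] rotvec [-0.0009 -0.0036  0.0075]
```

View pics/w1.png

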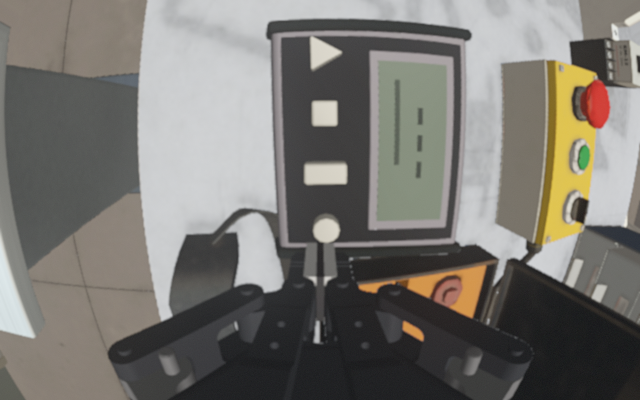

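The wrist view shows the closed fingertips at about (320,245), just short of the round key at (326,230). The other keys are oblong (325,173), square (324,113) and triangle (323,53). I'll use it to cross-check the key positions.

```bash
cat >> h.py <<'E'
def wray(u,v):
    c=par("wrist");K=c["K"];x,y=(u-K[0,2])/K[0,0],(v-K[1,2])/K[1,1];r=np.hypot(x,y)
    return -c["R"].T@c["t"], c["R"].T@np.array([x/r*np.sin(r),y/r*np.sin(r),np.cos(r)])
def whit(u,v,c,m):
    o,r=wray(u,v);return o+r*((np.array(c)-o)@m/(r@m))
E
python3 - <<'E'
from h import *
n=nrm(4.3,12);k=np.array([.434,-.020,.0415])
for q in[(324,113),(325,173),(326,230)]:print(np.round(whit(*q,k,n),4))
print(np.round(whit(320,247,bot.get_obs()["ee_pos"],n),4),bot.get_obs()["ee_pos"])
E
```

```text
[0.4278 0.0498 0.0413]
[0.4305 0.0171 0.0413]
[ 0.4333 -0.0164  0.0414]
[ 0.4244 -0.0158  0.0666] [ 0.42522296 -0.02361938  0.06659277]
```

Request:
step_arm --targets '[[0,[7,5,-12],[0,0,0]],[0,[7.7,5.6,-22],[0,0,0]],[0,[8.5,5.6,-27],[0,0,0]],[0,[8.9,5.6,-29],[0,0,0]],[0,[8.9,5.6,-29],[0,0,0]]]'

```text
time: 2.45
ee_pos: [0.4363, -0.017, 0.0425]
tcp_rot: [168.0, -0.1, 93.8]
wrist_force: [-0.3, -0.4, 0.2]
opening: -0.0001
grasp_force: 0.0
```

Request:
step_arm --targets '[[0,[0.2,0,-1],[0,0,0]],[0,[0.2,0,-1],[0,0,0]]]'

```text
time: 2.65
ee_pos: [0.4368, -0.0168, 0.0418]
tcp_rot: [167.9, -0.1, 93.8]
wrist_force: [-1.2, -1.1, 2.5]
opening: -0.0005
grasp_force: 0.9
```

Request:
step_arm --targets '[[0,[0.2,0,-1],[0,0,0]],[0,[0.2,0,-1],[0,0,0]]]'

```text
time: 2.85
ee_pos: [0.4371, -0.0167, 0.0406]
tcp_rot: [167.9, -0.1, 93.8]
wrist_force: [0.0, -1.4, 2.9]
opening: -0.0001
grasp_force: 1.2
```

Request:
step_arm --targets '[[0,[0.2,0,-1],[0,0,0]],[0,[0.4,0,-2],[0,0,0]],[0,[0.4,0,-2],[0,0,0]]]'

```text
time: 3.15
ee_pos: [0.4375, -0.0166, 0.0385]
tcp_rot: [167.9, -0.1, 93.8]
wrist_force: [-0.1, -2.4, 3.2]
opening: 0.0001
grasp_force: 1.9
```

Request:
step_arm --targets '[[0,[0.2,0,-1],[0,0,0]],[0,[0.2,0,-1],[0,0,0]]]'

```text
time: 3.35
ee_pos: [0.4376, -0.0166, 0.0383]
tcp_rot: [167.9, -0.1, 93.8]
wrist_force: [-4.6, -1.8, 12.1]
opening: 0.0003
grasp_force: 6.4
```

Request:
step_arm --targets '[[0,[0.2,0,-1],[0,0,0]],[0,[0.2,0,-1],[0,0,0]]]'

```text
time: 3.55
ee_pos: [0.4377, -0.0166, 0.0381]
tcp_rot: [167.9, -0.1, 93.8]
wrist_force: [-11.6, -0.8, 22.1]
opening: -0.0
grasp_force: 11.7
```

Request:
step_arm --targets '[[0,[-1.5,0,7],[0,0,0]],[0,[-2.5,0,13],[0,0,0]],[0,[-6,33,13],[0,0,0]],[0,[-9.5,65.5,13],[0,0,0]],[0,[-9.5,65.5,13],[0,0,0]],[0,[-8,65.5,6],[0,0,0]],[0,[-7.4,65.5,2],[0,0,0]],[0,[-7.4,65.5,2],[0,0,0]]]'

```text
time: 4.35
ee_pos: [0.4302, 0.0486, 0.0381]
tcp_rot: [168.0, -0.2, 93.8]
wrist_force: [-1.6, 3.0, 3.7]
opening: 0.0001
grasp_force: 1.9
```

Request:
step_arm --targets '[[0,[0.2,0,-1],[0,0,0]],[0,[0.2,0,-1],[0,0,0]]]'

```text
time: 4.55
ee_pos: [0.4304, 0.0485, 0.0379]
tcp_rot: [168.0, -0.2, 93.7]
wrist_force: [-6.4, 3.3, 12.4]
opening: -0.0
grasp_force: 6.8
```

Request:
step_arm --targets '[[0,[0.2,0,-1],[0,0,0]],[0,[0.2,0,-1],[0,0,0]]]'

```text
time: 4.75
ee_pos: [0.4305, 0.0485, 0.0377]
tcp_rot: [168.0, -0.2, 93.7]
wrist_force: [-13.4, 3.1, 23.3]
opening: -0.0001
grasp_force: 12.2
```

Request:
step_arm --targets '[[0,[-1.5,0,7],[0,0,0]],[0,[-2.5,0,13],[0,0,0]],[0,[0,-33,13],[0,0,0]],[0,[0,-33,13],[0,0,0]],[0,[1,-33,7],[0,0,0]],[0,[2,-33,2],[0,0,0]],[0,[2,-33,2],[0,0,0]]]'

```text
time: 5.45
ee_pos: [0.4325, 0.0159, 0.038]
tcp_rot: [168.0, -0.1, 93.8]
wrist_force: [-1.7, -3.0, 3.9]
opening: -0.0001
grasp_force: 1.9
```

Request:
step_arm --targets '[[0,[0.2,0,-1],[0,0,0]],[0,[0.2,0,-1],[0,0,0]]]'

```text
time: 5.65
ee_pos: [0.4327, 0.016, 0.0378]
tcp_rot: [168.0, -0.0, 93.8]
wrist_force: [-6.3, -4.1, 13.1]
opening: -0.0004
grasp_force: 6.8
```

Request:
step_arm --targets '[[0,[0.2,0,-1],[0,0,0]],[0,[0.2,0,-1],[0,0,0]]]'

```text
time: 5.85
ee_pos: [0.4328, 0.016, 0.0376]
tcp_rot: [168.0, -0.0, 93.8]
wrist_force: [-12.9, -3.6, 22.3]
opening: -0.0
grasp_force: 12.2
```

Request:
step_arm --targets '[[0,[-2,0,9],[0,0,0]],[0,[-5,0,40],[0,0,0]],[0,[-5,0,85],[0,0,0]],[1,[-5,0,130],[0,0,0]],[1,[-10,30,160],[0,0.04,0.0]],[1,[-15,75,170],[0,0.1,0]],[1,[-20,120,170],[0,0.15,0.1]],[1,[-20,120,170],[0,0.15,0.1]]]'

```text
time: 6.65
ee_pos: [0.4127, 0.1403, 0.2053]
tcp_rot: [176.7, -1.2, 99.9]
wrist_force: [-0.1, 0.0, -0.6]
opening: 0.0722
grasp_force: 0.0
```

```bash
python3 - <<'E'
from h import *
import cv2
goto([.403,.247,.165],tool([0,0,1],119));goto([.403,.247,.165],tool([0,0,1],110))
p,d=bot.camera("wrist");cv2.imwrite("pics/w2.png",p[...,::-1])
E
```

```text
t 6.65 q [ 18.3 -14.5 -11.1  90.    0.7  98.5] F [-0.1   0.03 -0.6 ] open 0.0722
shift mm [ -9.7 106.7 -40.3] rotvec [-0.0386  0.0477  0.3335]
t 6.65 q [ 18.3 -14.5 -11.1  90.    0.7  98.5] F [-0.1   0.03 -0.6 ] open 0.0722
shift mm [ -9.7 106.7 -40.3] rotvec [-0.0346  0.0504  0.1765]
```

View pics/w2.png

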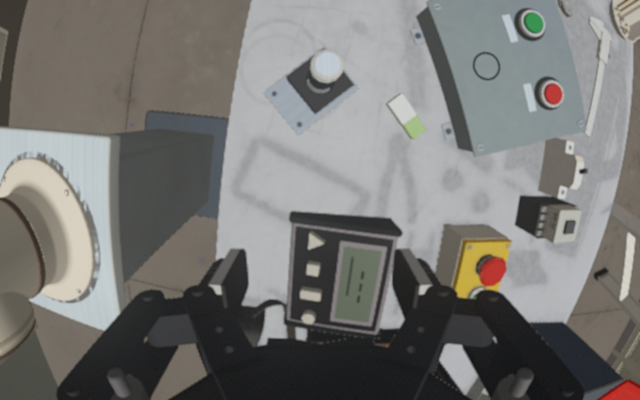

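The wrist view shows the probe's top at (326,66) and the ring centre at (486,66).

```bash
python3 - <<'E'
from h import *
print("probe",np.round(whit(326,66,[0,0,.131],np.array([0,0,1.])),4))
n=nrm(29,22);print("ring",np.round(whit(486,66,[.5664,.3017,.0643],n),4))
goto([.403,.247,.165],tool([0,0,1],119))
E
```

```text
probe [0.403  0.2463 0.131 ]
ring [0.5669 0.3018 0.0645]
t 6.7 q [ 18.1 -14.7 -11.2  90.    0.6  98.5] F [ 0.44 -0.35 -0.37] open 0.0788
shift mm [ -9.7 108.6 -40.1] rotvec [-0.0376  0.0488  0.3367]
```

Request:
step_arm --targets '[[1,[-3,40,0],[-0.01,0.015,0.1]],[1,[-6,75,0],[-0.025,0.03,0.2]],[1,[-10,107,0],[-0.0386,0.0477,0.3335]],[1,[-10,107,0],[-0.0386,0.0477,0.3335]],[1,[-10,107,0],[-0.0386,0.0477,0.3335]]]'

```text
time: 7.2
ee_pos: [0.4027, 0.2428, 0.2056]
tcp_rot: [179.9, 0.1, 118.5]
wrist_force: [-0.3, -0.6, 0.3]
opening: 0.0853
grasp_force: 0.0
```

```bash
python3 - <<'E'
from h import *
import cv2
goto([.403,.247,.070],tool([0,0,1],119))
p,d=bot.camera("wrist");cv2.imwrite("pics/w3.png",p[...,::-1])
E
```

```text
t 7.2 q [31.2 -6.5 -4.1 92.2 -0.1 92.7] F [-0.3  -0.62  0.29] open 0.0853
shift mm [   0.3    4.2 -135.6] rotvec [0.0007 0.003  0.0087]
```

View pics/w3.png

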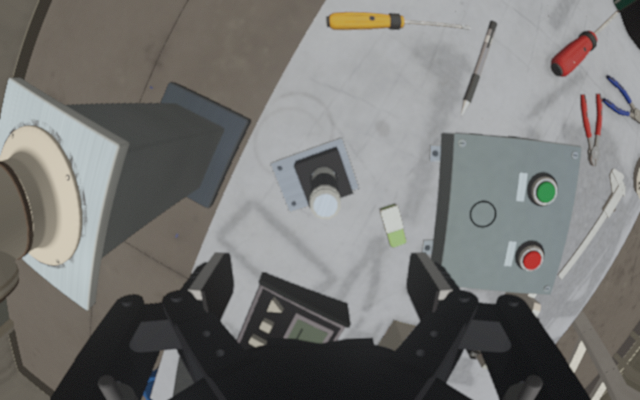

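Both views agree within 1 mm: probe at (0.403,0.247) and ring at (0.567,0.302,0.064). Now lowering over the probe and gripping.

Request:
step_arm --targets '[[1,[0.3,3.2,-30],[0,0,0.008]],[1,[0.3,3.2,-60],[0,0,0.008]],[1,[0.3,3.2,-90],[0,0,0.008]],[1,[0.3,3.2,-115],[0,0,0.008]],[1,[0.3,3.2,-135],[0,0,0.008]],[1,[0.3,3.2,-135],[0,0,0.008]],[1,[0.3,3.2,-135],[0,0,0.008]]]'

```text
time: 7.95
ee_pos: [0.4034, 0.2452, 0.072]
tcp_rot: [179.8, 0.1, 118.9]
wrist_force: [1.1, 0.2, 0.6]
opening: 0.0855
grasp_force: 0.0
```

```bash
python3 - <<'E'
from h import *
goto([.403,.247,.070],tool([0,0,1],119))
E
```

```text
t 7.95 q [ 31.4  -6.  -18.4  77.3  -0.1  92.5] F [1.09 0.19 0.65] open 0.0855
shift mm [-0.4  1.8 -2. ] rotvec [-0.0003  0.0042  0.0023]
```

Request:
step_arm --targets '[[1,[-0.4,1.5,-0.5],[0,0.003,0.002]],[0.15,[-0.4,1.5,-0.5],[0,0.003,0.002]],[0.15,[-0.4,1.5,-0.5],[0,0.003,0.002]],[0.15,[-0.4,1.5,-0.5],[0,0.003,0.002]],[0.15,[-0.4,1.5,-0.5],[0,0.003,0.002]],[0.15,[-0.4,1.5,-0.5],[0,0.003,0.002]],[0.15,[-0.4,1.5,-0.5],[0,0.003,0.002]],[0.15,[-0.4,1.5,-0.5],[0,0.003,0.002]]]' --force 50

```text
time: 8.75
ee_pos: [0.4028, 0.2477, 0.0709]
tcp_rot: [180.0, 0.0, 119.1]
wrist_force: [-0.6, -0.3, 1.0]
opening: 0.0231
grasp_force: 48.7
```

```bash
python3 - <<'E'
from h import *
goto([.403,.247,.070],tool([0,0,1],119))
E
```

```text
t 8.75 q [ 31.6  -5.7 -18.3  77.4  -0.   92.5] F [-0.64 -0.31  1.  ] open 0.0231
shift mm [ 0.2 -0.7 -0.9] rotvec [-0.0003  0.0008 -0.0019]
```

Request:
step_arm --targets '[[0.15,[0,0,12],[0,0,0]],[0.15,[0,0,25],[0,0,0]],[0.15,[0,0,45],[0,0,0]],[0.15,[0,0,70],[0,0,0]],[0.15,[0,0,95],[0,0,0]],[0.15,[0,0,115],[0,0,0]],[0.15,[0,0,115],[0,0,0]],[0.15,[0,0,115],[0,0,0]]]'

```text
time: 9.55
ee_pos: [0.4028, 0.2476, 0.1861]
tcp_rot: [179.9, 0.0, 119.1]
wrist_force: [0.3, 0.3, -1.0]
opening: 0.0232
grasp_force: 49.4
```

```bash
python3 - <<'E'
from h import *
n=nrm(29,22);r=np.array([.5666,.3018,.0644])
goto(r+n*(.0649+.04),tool(n,119))
E
```

```text
t 9.55 q [31.6 -6.3 -6.1 90.1 -0.  92.5] F [ 0.3   0.31 -0.95] open 0.0232
shift mm [129.4  35.1 -24.4] rotvec [ 0.186  -0.3346 -0.0018]
```

Request:
step_arm --targets '[[0.15,[22,6,0],[0.031,-0.056,0]],[0.15,[44,12,0],[0.062,-0.112,0]],[0.15,[65,18,-4],[0.093,-0.167,0]],[0.15,[87,24,-8],[0.124,-0.223,0]],[0.15,[110,30,-16],[0.155,-0.279,0]],[0.15,[129.4,35.1,-24.4],[0.186,-0.3346,-0.0018]],[0.15,[129.4,35.1,-24.4],[0.186,-0.3346,-0.0018]],[0.15,[129.4,35.1,-24.4],[0.186,-0.3346,-0.0018]]]'

```text
time: 10.35
ee_pos: [0.531, 0.2821, 0.1602]
tcp_rot: [158.2, -0.0, 119.0]
wrist_force: [0.0, -1.0, -1.6]
opening: 0.0225
grasp_force: 49.4
```

```bash
python3 - <<'E'
from h import *
import cv2
n=nrm(29,22);r=np.array([.5666,.3018,.0644])
goto(r+n*(.0649+.006),tool(n,119))
p,d=bot.camera("wrist");cv2.imwrite("pics/w4.png",p[...,::-1])
p,d=bot.camera("scene");cv2.imwrite("pics/s4.png",cv2.resize(p[140:260,240:400,::-1],None,fx=5,fy=5,interpolation=cv2.INTER_CUBIC))
E
```

```text
t 10.35 q [ 27.8 -10.7 -16.2  62.7   0.5  88.9] F [ 0.01 -0.97 -1.55] open 0.0225
shift mm [ 12.4   6.8 -30.1] rotvec [ 0.0019 -0.0037  0.0003]
```

View pics/s4.png

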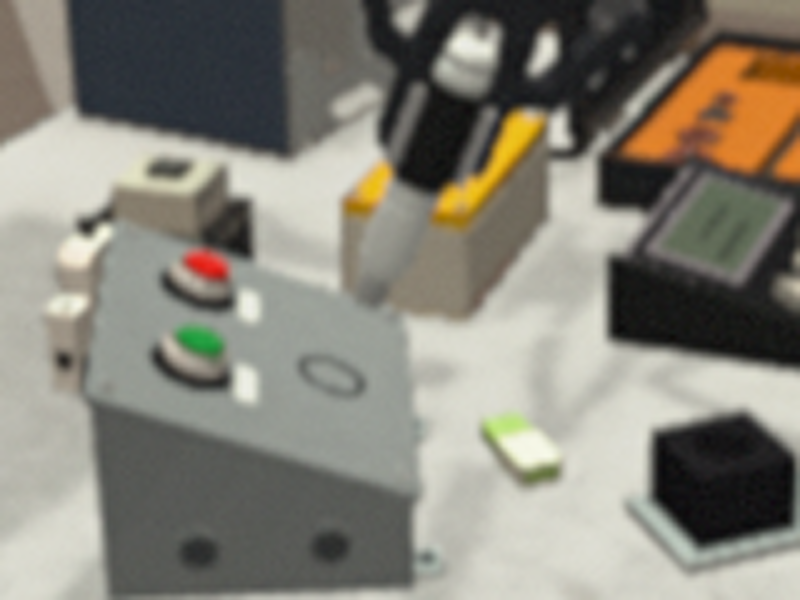

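The scene shows the probe held tilted about 22° over the console, foot tip at crop (370,297), ring at (332,375). The stand is empty and the other things are in place.

Request:
step_arm --targets '[[0.15,[4,2,-10],[0,-0.001,0]],[0.15,[8,4.5,-20],[0.001,-0.002,0]],[0.15,[12.4,6.8,-30],[0.0015,-0.003,0]],[0.15,[12.4,6.8,-30],[0.0015,-0.003,0]],[0.15,[12.4,6.8,-30],[0.0015,-0.003,0]]]'

```text
time: 10.95
ee_pos: [0.5444, 0.2894, 0.1306]
tcp_rot: [157.9, 0.0, 119.0]
wrist_force: [-0.3, -0.2, -1.1]
opening: 0.0227
grasp_force: 49.5
```

```bash
python3 - <<'E'
from h import *
import cv2
n=nrm(29,22);r=np.array([.5666,.3018,.0644])
p=par("scene")
for X in (r+n*.04,r): x=p["K"]@(p["R"]@X+p["t"]);x=x[:2]/x[2];print(np.round((x-[240,140])*5,0))
goto(r+n*.0649,tool(n,119))
a,d=bot.camera("scene");cv2.imwrite("pics/s5.png",cv2.resize(a[180:240,280:340,::-1],None,fx=8,fy=8,interpolation=cv2.INTER_CUBIC))
b,d=bot.camera("top");cv2.imwrite("pics/t5.png",cv2.resize(b[160:240,220:320,::-1],None,fx=6,fy=6,interpolation=cv2.INTER_CUBIC))
for _ in range(4):
    o=bot.get_obs();F=o["wrist_force"]; print(round(F@n,2),end=" "); bot.camera("top")
E
```

```text
[368. 298.]
[337. 375.]
t 10.95 q [ 27.8  -8.6 -17.8  58.7   0.4  88.9] F [-0.29 -0.21 -1.08] open 0.0227
shift mm [ 0.9  0.6 -6. ] rotvec [-0.0006  0.0015  0.0001]
-1.0 -0.61 -1.9 -0.92
```

View pics/s5.png

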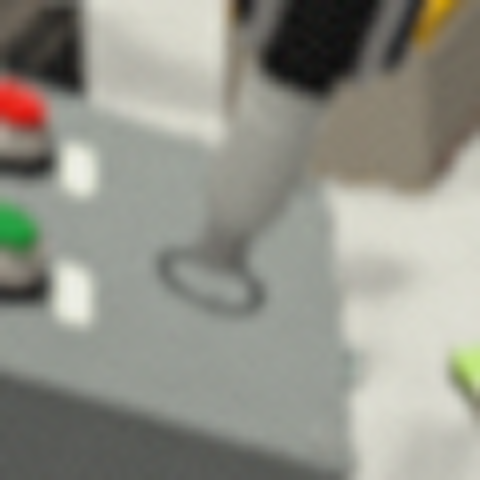

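The foot tip is at crop (222,262), about 6 mm above the ring (centre (213,282)), which projects to the centre. I'll advance along the normal and watch the force.

Request:
step_arm --targets '[[0.15,[0.8,0.4,-2.3],[0,0,0]],[0.15,[1.3,0.7,-3.7],[0,0,0]],[0.15,[1.3,0.7,-3.7],[0,0,0]],[0.15,[1.3,0.7,-3.7],[0,0,0]]]'

```text
time: 11.65
ee_pos: [0.5458, 0.2902, 0.1275]
tcp_rot: [157.8, 0.0, 119.0]
wrist_force: [0.0, -0.3, -1.5]
opening: 0.0225
grasp_force: 49.5
```

Request:
step_arm --targets '[[0.15,[0.3,0.2,-0.9],[0,0,0]],[0.15,[0.3,0.2,-0.9],[0,0,0]]]'

```text
time: 11.85
ee_pos: [0.5462, 0.2904, 0.1266]
tcp_rot: [157.8, 0.0, 119.0]
wrist_force: [-0.4, 0.3, -2.1]
opening: 0.0229
grasp_force: 49.5
```

Request:
step_arm --targets '[[0.15,[0.3,0.2,-0.9],[0,0,0]],[0.15,[0.3,0.2,-0.9],[0,0,0]]]'

```text
time: 12.05
ee_pos: [0.5465, 0.2906, 0.1257]
tcp_rot: [157.8, 0.0, 119.0]
wrist_force: [0.9, 0.8, -1.2]
opening: 0.0231
grasp_force: 49.5
```

```bash
cat > f.py <<'E'
from h import *
n=nrm(29,22);r=np.array([.5666,.3018,.0644]);L=[]
for _ in range(8): L.append(bot.get_obs()["wrist_force"]); bot.camera("top")
print("F.n",round(np.mean(L@n),2),"+-",round(np.std(L@n)/8**.5,2),np.round(np.mean(L,0),2))
o=bot.get_obs();print("height of foot",np.round((o["ee_pos"]-r)@n*1e3-64.9,2))
goto(r+n*.0619,tool(n,119))
E
python3 f.py
```

```text
F.n -1.24 +- 0.14 [ 0.18 -0.09 -1.29]
height of foot 0.75
t 12.45 q [ 27.8  -8.3 -18.   58.1   0.4  88.9] F [ 0.76 -0.03 -1.98] open 0.023
shift mm [-0.2 -0.1 -4.1] rotvec [-0.0013  0.0027  0.0001]
```

Request:
step_arm --targets '[[0.15,[-1.2,-0.65,-0.55],[0,0,0]],[0.15,[-0.9,-0.45,-1.5],[-0.001,0.002,0]],[0.15,[-0.9,-0.45,-1.5],[-0.001,0.002,0]],[0.15,[-0.9,-0.45,-1.5],[-0.001,0.002,0]]]'

```text
time: 12.85
ee_pos: [0.5455, 0.2902, 0.1245]
tcp_rot: [158.0, 0.0, 119.0]
wrist_force: [-1.0, -0.9, 1.2]
opening: 0.0225
grasp_force: 49.6
```

```bash
python3 f.py
```

```text
F.n 1.36 +- 0.16 [-1.79 -1.14  0.61]
height of foot -0.27
t 13.25 q [ 27.8  -8.3 -18.1  58.1   0.4  88.9] F [-1.47 -0.65  0.38] open 0.0227
shift mm [ 0.7  0.4 -2.6] rotvec [-0.0003  0.0007  0.0001]
```

Request:
step_arm --targets '[[0.15,[0.3,0.2,-0.9],[0,0,0]],[0.15,[0.3,0.2,-0.9],[0,0,0]],[0.15,[0.3,0.2,-0.9],[0,0,0]]]'

```text
time: 13.55
ee_pos: [0.546, 0.2904, 0.1235]
tcp_rot: [158.0, 0.0, 119.0]
wrist_force: [-1.6, -1.5, 1.7]
opening: 0.0227
grasp_force: 49.6
```

```bash
python3 f.py
```

```text
F.n 2.25 +- 0.18 [-1.76 -1.35  1.54]
height of foot -1.21
t 13.95 q [ 27.8  -8.2 -18.2  58.    0.4  88.9] F [-2.24 -1.56  0.95] open 0.0231
shift mm [ 0.4  0.2 -1.8] rotvec [-0.0004  0.0008  0.0001]
```

Request:
step_arm --targets '[[0.15,[0.4,0.2,-1.1],[0,0,0]],[0.15,[0.4,0.2,-1.1],[0,0,0]],[0.15,[0.4,0.2,-1.1],[0,0,0]]]'

```text
time: 14.25
ee_pos: [0.5463, 0.2906, 0.1225]
tcp_rot: [158.0, 0.0, 119.0]
wrist_force: [-2.2, -2.0, 2.1]
opening: 0.0227
grasp_force: 49.6
```

```bash
python3 f.py; python3 - <<'E'
from h import *
import cv2
b,d=bot.camera("wrist");cv2.imwrite("pics/w6.png",b[...,::-1])
E
```

```text
F.n 2.93 +- 0.15 [-1.94 -1.37  2.21]
height of foot -2.43
t 14.65 q [ 27.8  -8.1 -18.2  57.8   0.4  88.9] F [-2.25 -2.11  2.95] open 0.0227
shift mm [-0.  -0.  -0.6] rotvec [-0.0003  0.0007  0.0001]
```

View pics/w6.png

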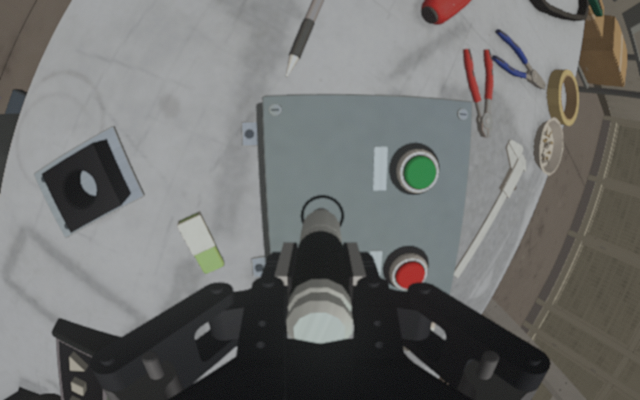

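The wrist view shows the foot standing inside the ring, around (322,213). Force (4.2 N) and travel (about 2.8 mm) both put the sprung foot about half-way in.

```bash
python3 -c "
from workcell import bot
print(bot.job_done())"
```

```text
the job is handed in; nothing more can be done
None
```

I pressed on, zero and measure in that order, each to its stop. The probe is now held square on the ringed spot with its foot about 2.8 mm in of 6 mm (by force and travel), and I handed the job in at about 15 s; the hand-in gave no verdict.

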